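# Rinse a tea cup and bring it round to the front of the turntable

## Task

Pick up the upside-down tea cup, press its rim down onto the sprung pad of the cup rinser until the pad is fully down, and then seat the cup, still upside down, inside the raised ring of the turntable's empty place. Then turn the turntable until the cup stands squarely in line with the pointed nib on the turntable's base, and finish while holding: keep gripping the cup (or the turntable) so that the turntable is held still there. Leave the bowls and the dish alone.

Things in the scene. Friction and masses are not known exactly. Their poses are not given: they have to be found in the camera images.
- cup: plain white straight-sided tea cup standing upside down (mouth down) alone on the table, 52 mm outside diameter, 75 mm high in all (the side narrows a little only in the top 6 mm below the 36 mm foot), wall 4 mm, about 0.17 kg; origin at the centre of the rim plane, i.e. of its underside as it stands; z up
- rinser: cup rinser fixed to the table: low square steel tray 130 x 130 mm with a 26 mm high edge and a black sprung star-shaped pad in the middle (six arms, 78 mm tip to tip); origin at the centre of the tray's underside, z up
- pad_top (a point): centre of the flat top of the rinser's pad, 44 mm above the table when up, moves down with the pad
- pad (a joint): travel of the rinser's pad: 0 up, 0.012 m fully down; spring, about 2 N to start it and 8 N when fully down; springs back when let go
- stand: fixed round base of the condiment turntable, 224 mm diameter, 22 mm high; a pointed light wood nib 30 mm wide and 16 mm high sticks out of it beyond the platter, its tip 195 mm from the centre: this is the front. Origin at the centre of its underside on the turntable's axis; its own -x axis points along the nib (roughly towards the robot)
- platter: light wood platter, 250 mm diameter, top 40 mm above the table, turning endlessly about its vertical axis (friction 0.03 N m). Three fixed jars (to 56 mm wide, tops under 130 mm above the table) and an empty place stand 85 mm from the axis, 90 degrees apart; central post with a 30 mm ball, top at 158 mm. Origin on the axis, 26 mm above the table; +x points to the empty place
- place (a point): centre of the empty place, on the platter's top surface 40 mm above the table; a raised dark wood ring stands round it, 60 mm inside and 68 mm outside diameter, 8 mm high; moves with the platter
- front (a point): fixed point in line with the nib, 85 mm from the axis at the height of the platter's top (40 mm): where the centre of the empty place comes when it faces front
- rice_bowl: white bowl, 116 mm rim diameter, 62 mm high, bystander; origin at the centre of its underside
- soup_bowl: red bowl, 112 mm rim diameter, 66 mm high, bystander; origin at the centre of its underside
- side_dish: white shallow dish, 104 mm diameter, 22 mm high, bystander; origin at the centre of its underside
Things that resemble listed ones, but are neither listed nor needed, are in the scene too. Leave any brown or purple look-alike of the cup alone.

How it is judged:
On the way, in this order (a step that is already met when the one before it is completed fails the run):
1. the cup, held upside down in the fingers, presses the rinser's pad fully down (value of joint pad above 0.0105 m and contact force between cup and rinser above 3 N and contact force between the fingers and cup above 1 N and angle between cup's own z axis and vertical below 0.15 rad and horizontal distance between cup and pad_top below 0.02 m), for 0.2 s.
2. the cup is seated upside down in the ring of the empty place (horizontal distance between cup and place below 0.007 m and z of cup in the frame of place between -0.004 and 0.004 m and angle between cup's own z axis and vertical below 0.1 rad), for 0.2 s.
3. the turntable is turned, with the cup in its place, until the place faces front (all of step 2 and horizontal distance between place and front below 0.01 m), for 0.2 s.
At the end, for the whole second after the job is handed in: place centre within 10 mm of the front point; cup upside down in its ring (within 7 mm of centre, 4 mm of platter top, tilt under 0.1 rad); platter slower than 0.05 rad/s; fingers still on cup or platter with over 1 N (all of step 3 and angular speed of platter below 0.05 rad/s and (contact force between the fingers and cup above 1 N or contact force between the fingers and platter above 1 N)); the arm keeps its last pose, push and grip.
It fails at once if the rice bowl is pushed away (more than 25 mm) (distance of rice_bowl from where it was at the start of the episode above 0.025 m).
It fails at once if the soup bowl is pushed away (more than 25 mm) (distance of soup_bowl from where it was at the start of the episode above 0.025 m).
It fails at once if the side dish is pushed away (more than 25 mm) (distance of side_dish from where it was at the start of the episode above 0.025 m).
It fails at once if the cup is tipped over (angle between cup's own z axis and vertical above 0.7 rad).
It also fails if it takes over 61 s, if anything falls off the work surface, if the arm or the gripper's body presses on something with over 40 N, if the wrist force passes 120 N, or if a joint passes its speed limit or range.

## Robot

A 6-joint arm with a two-finger parallel gripper is mounted at the origin on the work surface. World frame = base frame: x ahead of the robot, y to its left, z up, the work surface at z = 0. Lengths are in m, angles in rad, forces in N, time in s.
With the tool pointing down it reaches from about 0.325 to 0.9 m from the base axis. Payload 6.1 kg.
Tool frame: the origin (TCP) lies midway between the tips of the shut fingers; the grasp point (between the pads) lies 19 mm behind it; z points along the fingers, y is the line along which they close (so a half turn about z gives the same grasp; the last joint's range is limited). The gripper opens to 87 mm and grips with 3 to 60 N. Pads are 19 mm wide; open, the fingers measure 117 mm over their backs; the gripper's body (75 mm by 190 mm) begins 51 mm behind the grasp point.
Start: joints at [-1.241, 0.22, 1.526, -0, 1.395, -0.126], TCP at [0.275, -0.561, 0.223] pointing down, gripper open.
Joint ranges: [-2.98, 2.98], [-0.91, 2.08], [0.09, 2.57], [-1.24, 4.39], [0.2, 2.65], [-2.68, 2.68]. Speed limits (rad/s): [2.57, 2.57, 3.01, 3.14, 3.14, 3.14].

## Interface

Orientations are given as a unit quaternion [w, x, y, z].
In Python, from station import bot gives the robot as it stands.
- The arm moves only by the tool carry_out, never from a script. Its argument "rows" is a list of rows, each an object with "jaw": the closure, from -1 (fully open) to 1 (shut); "linear": the shift along the tool's x, y, z each as a share of 100 mm, from -1 to 1, a list of three; "rot": the turn, a rotation vector about the tool's x, y, z each as a share of 1.5 rad, from -1 to 1, a list of three. In form: [{"jaw": jaw, "linear": [tx, ty, tz], "rot": [wx, wy, wz]}, ...]. A call has exactly 5 rows; each row is the pose to reach, as a shift and turn from the pose commanded when the call began, along the tool's axes at that moment; what a row does not reach only later rows make up. A row lasts 1/8 s, in which the tool goes at most 62.5 mm and 10.7 degrees, less where a joint would pass 70% of its speed; a pose out of reach is approached as far as the arm can. A call with a number of a shift or a turn outside -1 to 1 is refused whole. A call with a gripper value outside its range is refused whole. The fingers move at their own pace and stop on an object; "force" is the grip in N (left out, the last holds). Time passes only in rows, so rows that repeat a pose let the fingers close, or fill a call up. It gives the time, the measured TCP pose, the force, the opening and the grip force at its end, in the units of the state.
- bot.get_state(): the state, without advancing time (a new reading comes with each control period).
- bot.snapshot(name): name is "scene" or "top"; returns (picture, depth): 480x640x3 uint8, red, green, blue; 480x640 float32, m along the optical axis (not along the pixel's ray), 0 where there is no reading.
- bot.get_calibration(name): a dict with "K" (3x3 intrinsics, pixels), "dist" ([k1, k2, p1, p2, k3] as OpenCV has them; the pictures are not rectified), "position" and "rotation" of the camera in the world. Camera axes: x right, y down, z forward; pixel columns grow to the right and rows downward; lengths in m; the calibration is good to about 2 mm. A picture is of the moment at which its call begins. get_calibration takes no time and is no camera call.
- bot.close_job(): hands the job in; it is judged then, once.
Trained networks look in the newest picture that a camera, given by its name, has taken for a name from the list of things; names that differ only in an ending like _2 or _b are one class to them, and where a whole thing is asked for, a point or a joint stands for the part that bears it (a point fixed in the world has none). Each returns a list of dicts, best first, with "score" (0 to 1); they miss things now and then, are a little off and sometimes report something else, mostly with a low value. They report only what shows in the picture. A call takes as long as a camera call. They do not tell look-alikes from the thing itself.
- bot.find_in(camera, target): "location" ([x, y, z] in m, in the coordinates of the camera as it stood for that picture, good to about 4 mm: the middle of the surface that is visible of it).
- bot.place_of(camera, target): "location" ([x, y, z] in m, in the coordinates of the camera as it stood for that picture, good to about 4 mm: a listed point, or the origin of a listed thing).
The state is a dict: "time": time; "joint_positions": joint angles; "dq": joint speeds; "joint_torque": joint torques, N m; "position": TCP position; "orientation": TCP orientation; "contact_force": force on the tool from outside, world axes, zero at the start; "torque": the same for the moment, N m; "gripper_width": opening from 0.0 (shut) to 1.0 (fully open); "finger_force": force on a finger pad.
Only numpy, scipy, OpenCV 4.12 (cv2) and the standard library are available. Lean on these libraries where they do the work, as an engineer would, in place of code of your own. Each camera call takes 0.05 s, during which the arm holds its last target. There are 200 camera calls.

## Working session

There is one attempt and no reset: what is moved stays moved. The work goes in short steps, Python scripts to look and compute and a tool call to move; the robot and the scene stay as the last step left them, time stands still between calls to the robot, and variables do not carry over. Pictures are saved under pics/ and viewed, at most 10 in all, crops included, and the job is handed in when it is done.

Besides the shell and the picture viewer there is one more tool, called after "Call:" as a command line: name --argument value ..., lists and objects as JSON in quotes. carry_out: Moves the arm, as the interface text tells. Its arguments: {"type":"object","properties":{"rows":{"type":"array"},"force":{"type":"number"}},"required":["rows"]}

```bash
ls; mkdir -p pics; cat > h.py <<'E'
import numpy as np, cv2
from station import bot
def snap(cam,fn=None):
    p,d=bot.snapshot(cam)
    if fn: cv2.imwrite('pics/'+fn,p[:,:,::-1])
    return p,d
def w(cam,loc):
    c=bot.get_calibration(cam); R=np.array(c['rotation']); 
    if R.size==4:
        from scipy.spatial.transform import Rotation as Ro
        R=Ro.from_quat(np.roll(R,-1)).as_matrix()
    return R.reshape(3,3)@np.array(loc)+np.array(c['position'])
def cloud(cam,d):
    c=bot.get_calibration(cam);h,wd=d.shape
    u,v=np.meshgrid(np.arange(wd),np.arange(h))
    n=cv2.undistortPoints(np.stack([u,v],-1).reshape(-1,1,2).astype(float),np.array(c['K']),np.array(c['dist'])).reshape(h,wd,2)
    P=np.dstack([n*d[...,None],d])
    R=np.array(c['rotation']).reshape(3,3)
    return P@R.T+np.array(c['position'])
E
python3 - <<'E'
from h import *
for c in('scene','top'):
    p,d=snap(c,c+'0.png'); print(c,bot.get_calibration(c))
    for t in('cup','rinser','pad_top','stand','platter','place','rice_bowl','soup_bowl','side_dish'):
        print(t,[(round(r['score'],2),w(c,r['location']).round(3).tolist()) for r in bot.place_of(c,t)])
print(bot.get_state())
E
```

```text
pics
scene {'K': array([[494.50256243,   0.        , 324.47727811],
       [  0.        , 494.50256243, 244.05548746],
       [  0.        ,   0.        ,   1.        ]]), 'dist': array([-0.11237087,  0.        ,  0.        ,  0.        ,  0.        ]), 'position': array([ 1.29089343, -0.31457285,  0.61430325]), 'rotation': array([-0.40374303,  0.75686942,  0.45714299, -0.23486281])}
cup [(0.89, [0.551, 0.21, 0.002]), (0.89, [0.525, 0.425, 0.001]), (0.84, [0.413, 0.322, 0.002]), (0.66, [0.532, 0.312, -0.004])]
rinser [(0.55, [0.441, -0.309, 0.002])]
pad_top [(0.85, [0.445, -0.307, 0.047])]
stand [(0.89, [0.574, -0.047, 0.004])]
platter [(0.95, [0.571, -0.049, 0.026])]
place [(0.77, [0.633, -0.106, 0.039])]
rice_bowl [(0.82, [0.715, 0.314, 0.001])]
soup_bowl [(0.8, [0.742, -0.276, 0.004])]
side_dish [(0.81, [0.794, 0.042, 0.002])]
top {'K': array([[526.30995125,   0.        , 330.86535576],
       [  0.        , 526.30995125, 229.94108745],
       [  0.        ,   0.        ,   1.        ]]), 'dist': array([-0.10287311,  0.        ,  0.        ,  0.        ,  0.        ]), 'position':
[... 738 characters left out ...]
'joint_positions': array([-1.24109898e+00,  2.20394130e-01,  1.52649770e+00, -7.99887880e-06,
        1.39467841e+00, -1.26088588e-01]), 'dq': array([-0.00042422, -0.00116305, -0.0015402 ,  0.00041147, -0.00141491,
       -0.00031774]), 'joint_torque': array([ 2.81166876e-04, -4.94572055e+01, -3.87717569e+01,  7.00336928e-02,
        4.66545462e-02, -2.12838455e-05]), 'position': array([ 0.275106  , -0.56119795,  0.2225425 ]), 'orientation': array([ 1.15508464e-05,  9.74144431e-01,  2.25926153e-01, -2.77806823e-06]), 'contact_force': array([0.42025043, 0.36013774, 0.34330761]), 'torque': array([ 0.04572805, -0.0690195 , -0.00225332]), 'finger_force': 0.0, 'gripper_width': 0.9952190201013918}
```

View pics/scene0.png

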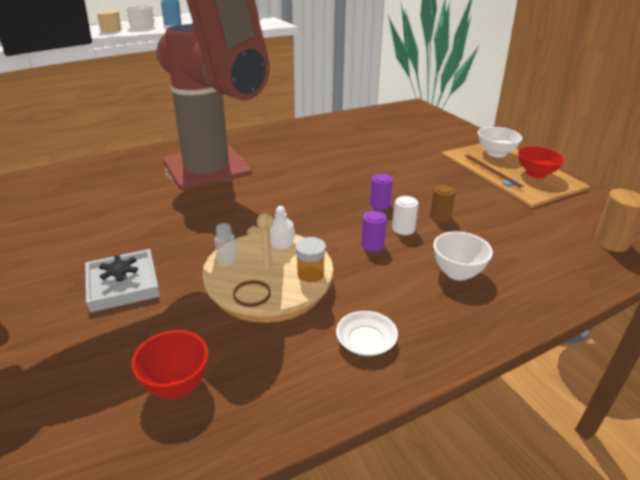

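View pics/top0.png

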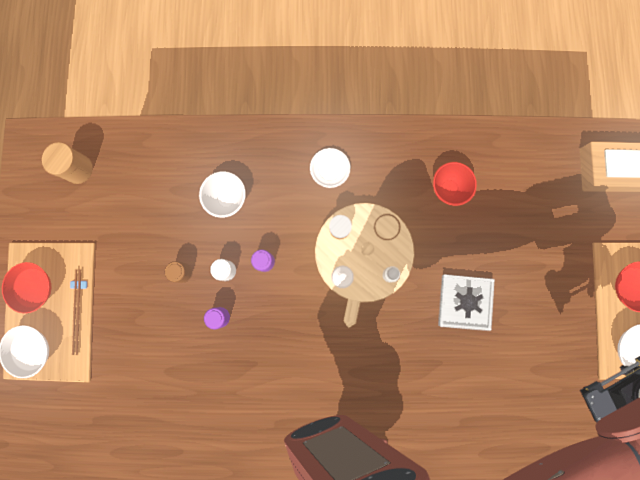

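Candidates for the cup, as scene-camera pixels: white (405,215), purple (374,231) and (381,191), brown (443,203). In the top view the white one is at (223,270). The white cup fits the description. In the top view the ring is at (387,227), the nib tip at about (351,325) and the pad at (468,301). I'll check the choice in a crop and measure from both depth views.

```bash
python3 - <<'E'
s=open('h.py').read()
s=s.replace("    R=np.array(c['rotation']).reshape(3,3)\n","    from scipy.spatial.transform import Rotation as Ro\n    R=Ro.from_quat(np.roll(c['rotation'],-1)).as_matrix()\n")
s+='''
from scipy.optimize import least_squares
def circ(xy,r=None):
    m=xy.mean(0)
    if r is None: f=lambda q:np.hypot(*(xy-q[:2]).T)-q[2]; x0=[*m,.05]
    else: f=lambda q:np.hypot(*(xy-q[:2]).T)-r; x0=m
    return least_squares(f,x0,loss='soft_l1',f_scale=.001).x
def near(P,c,r): return np.hypot(P[...,0]-c[0],P[...,1]-c[1])<r
'''
open('h.py','w').write(s)
E
python3 - <<'E'
from h import *
for c in('scene','top'):
    p,d=snap(c); P=cloud(c,d); z=P[...,2]; ok=d>0
    hsv=cv2.cvtColor(p,cv2.COLOR_RGB2HSV)
    if c=='scene': cv2.imwrite('pics/crop.png',cv2.resize(p[150:270,330:490,::-1],(640,480)))
    C=(.528,.311); m=ok&near(P,C,.045)
    t=m&(z>.065); print(c,'table z',np.median(z[ok&near(P,(.45,.13),.03)]),'cup top z',np.percentile(z[t],[50,95]),'n',t.sum(),'c',P[t].mean(0), circ(P[t&(z>.071)][:,:2],None) if 1 else 0)
    s=m&(z>.01)&(z<.068); print(' side',s.sum(),circ(P[s][:,:2],.026) if s.sum()>30 else '')
    # ring: dark pixels near place
    m=ok&near(P,(.637,-.101),.045)&(hsv[...,2]<130)&(z>.035)&(z<.06)
    print(' ring',m.sum(),circ(P[m][:,:2]),np.median(z[m]))
    mm=ok&near(P,(.637,-.101),.02); print(' plat z',np.median(z[mm]))
    # platter rim
    m=ok&near(P,(.573,-.047),.14)&(z>.034)&(z<.046); h=cv2.convexHull(P[m][:,:2].astype(np.float32))[:,0]
    print(' platter',circ(h.astype(float)), m.sum())
    m=ok&near(P,(.573,-.047),.215)&~near(P,(.573,-.047),.137)&(z>.010)&(z<.025)&(P[...,0]<.5)
    q=P[m]; r=np.hypot(q[:,0]-.573,q[:,1]+.047)
    print(' nib',m.sum(),q.mean(0),q[r>r.max()-.008].mean(0),r.max())
    m=ok&near(P,(.446,-.307),.042)&(z>.039)&(z<.052); print(' pad',m.sum(),P[m].mean(0),np.median(z[m]),P[m].min(0),P[m].max(0))
    m=ok&near(P,(.446,-.307),.1)&(z>.021)&(z<.031); print(' tray',P[m].min(0),P[m].max(0),cv2.minAreaRect(P[m][:,:2].astype(np.float32)))
    for n,k in(('cup',(.556,.212)),('a',(.412,.322)),('b',(.524,.423))):
        m=ok&near(P,k,.04)&(z>.03);print(n,P[m].max(0)[2])
E
```

```text
scene table z 0.0005039435186654506 cup top z [0.07340449 0.07688338] n 250 c [0.53559872 0.30533004 0.07283962] [0.53118341 0.30852175 0.01641442]
 side 510 [0.52839284 0.31089062]
 ring 294 [ 0.63720288 -0.10360992  0.03179319] 0.0470225755442244
 plat z 0.04143330346873314
 platter [ 0.574703   -0.04636295  0.12413998] 6042
 nib 86 [ 0.40297028 -0.01020611  0.01613861] [ 0.38950584 -0.0074995   0.01568253] 0.19131764606545665
 pad 577 [ 0.44831428 -0.30727448  0.04447167] 0.04497574980025687 [ 0.40483388 -0.3447002   0.03901537] [ 0.48488751 -0.26969257  0.0482015 ]
 tray [ 0.37192658 -0.37840268  0.02100212] [ 0.51688164 -0.23590281  0.03095917] ((0.4445559084415436, -0.3069698214530945), (0.12982340157032013, 0.1387915462255478), 83.71746063232422)
cup 0.07835392972907418
a 0.07889047198690968
b 0.07890091948225475
top table z 1.7392619355072192e-05 cup top z [0.07352724 0.07853858] n 341 c [0.52931443 0.30825721 0.07341739] [0.52993068 0.30891953 0.01633802]
 side 101 [0.53006114 0.30978885]h.py:24: RuntimeWarning: Mean of empty slice.
  m=xy.mean(0)
  ret = um.true_divide(
Traceback (most recent call last):
  File "h.py", line 27, in circ
    return least_squares(f,x0,loss='soft_l1',f_scale=.001).x
           ~~~~~~~~~~~~~^^^^^^^^^^^^^^^^^^^^^^^^^^^^^^^^^^
ValueError: Initial guess is outside of provided bounds
```

View pics/crop.png

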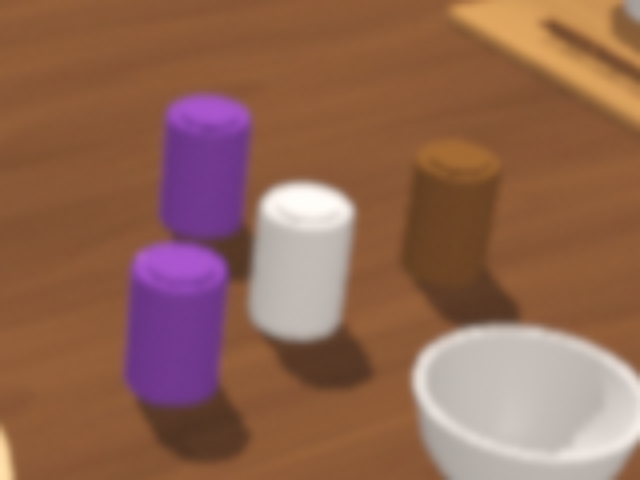

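The crop shows the white upside-down cup at crop pixel (303,260), between two purple ones and a brown one. It is the right choice. Next I'll redo the top-view measurements.

```bash
python3 - <<'E'
from h import *
c='top'
p,d=snap(c); P=cloud(c,d); z=P[...,2]; ok=d>0
v=p.max(2).astype(float)
m=ok&near(P,(.637,-.101),.045); print(np.percentile(v[m],[2,10,25,50,90]))
# ring by darkness against local background (color) 
bg=cv2.medianBlur(p.max(2),31).astype(float)
m=m&(v<bg-25)&(z>.03); print('ring',m.sum(),circ(P[m][:,:2]),np.median(z[m]))
# by template: minimise brightness along circle radius 32mm at z=.048
cal=bot.get_calibration(c)
from scipy.spatial.transform import Rotation as Ro
for c in('top','scene'):
    if c=='scene': p,d=snap(c); v=p.max(2).astype(float)
    cal=bot.get_calibration(c);R=Ro.from_quat(np.roll(cal['rotation'],-1)).as_matrix().T
    g=cv2.GaussianBlur(v,(0,0),.8)
    def proj(X): return cv2.projectPoints(X,cv2.Rodrigues(R)[0],-R@cal['position'],cal['K'],cal['dist'])[0][:,0]
    a=np.linspace(0,2*np.pi,72,endpoint=False); best=[]
    def val(x,y,r): 
        q=proj(np.c_[x+r*np.cos(a),y+r*np.sin(a),np.full(72,.048)]).astype(np.float32)
        return cv2.remap(g,q[:,:1].copy(),q[:,1:].copy(),1)[:,0]
    for dx in np.arange(-.01,.0101,.001):
        for dy in np.arange(-.01,.0101,.001):
            x,y=.637+dx,-.102+dy
            best.append(((val(x,y,.032)-.5*val(x,y,.024)-.5*val(x,y,.040)).mean(),x,y))
    best.sort(); print(c,'ring tmpl',np.round(best[:4],4).tolist())
c='top'; p,d=snap(c); P=cloud(c,d); z=P[...,2]; ok=d>0
m=ok&near(P,(.573,-.047),.14)&(z>.034)&(z<.046); h=cv2.convexHull(P[m][:,:2].astype(np.float32))[:,0]
print('platter',circ(h.astype(float)), m.sum())
m=ok&near(P,(.573,-.047),.215)&~near(P,(.573,-.047),.137)&(z>.010)&(z<.025)&(P[...,0]<.5)
q=P[m]; r=np.hypot(q[:,0]-.573,q[:,1]+.047)
print('nib',m.sum(),q.mean(0),q[r>r.max()-.008].mean(0),r.max())
m=ok&near(P,(.446,-.307),.042)&(z>.039)&(z<.052); print('pad',m.sum(),P[m].mean(0),np.median(z[m]))
m=ok&near(P,(.446,-.307),.1)&(z>.021)&(z<.031); print('tray',cv2.minAreaRect(P[m][:,:2].astype(np.float32)))
for c in('scene','top'):
  print(c,[(t,round(r['score'],2),w(c,r['location']).round(3).tolist()) for t in('stand','place','platter','front') for r in bot.place_of(c,t)[:1]])
E
```

```text
[149.  173.2 211.5 220.  226. ]
ring 148 [ 0.63653317 -0.10277228  0.03168326] 0.04643229312333175
top ring tmpl [[-40.1473, 0.636, -0.103], [-39.9119, 0.636, -0.102], [-39.5496, 0.637, -0.103], [-39.4379, 0.637, -0.102]]
scene ring tmpl [[-55.44, 0.639, -0.104], [-54.861, 0.64, -0.104], [-54.2551, 0.639, -0.105], [-53.8875, 0.638, -0.104]]
platter [ 0.57516615 -0.04571071  0.1245309 ] 6172
nib 232 [ 0.41616656 -0.01356939  0.0161245 ] [ 0.49853606 -0.24784958  0.02338849] 0.214429067599506
pad 460 [ 0.4447565  -0.30675823  0.04442641] 0.04450507725963215
tray ((0.44532036781311035, -0.3081150949001312), (0.13106101751327515, 0.13159628212451935), 84.55145263671875)
scene [('stand', 0.7, [0.575, -0.049, 0.003]), ('place', 0.71, [0.794, 0.042, 0.003]), ('platter', 0.89, [0.57, -0.046, 0.027]), ('front', 0.95, [0.488, -0.026, 0.039])]
top [('stand', 0.82, [0.578, -0.046, 0.002]), ('place', 0.79, [0.633, -0.104, 0.039]), ('platter', 0.58, [0.573, -0.049, 0.025]), ('front', 0.88, [0.495, -0.028, 0.043])]
```

Measured from both views:

| Item | Position |
|---|---|
| Cup | (0.529, 0.310) |
| Pad | (0.446, -0.307), top at 0.0445 |
| Ring | (0.637, -0.1035), top at 0.047 |
| Axis | (0.575, -0.046); ring is 84.6 mm from it |
| Nib direction | 168.3° |

These agree with the text. The turn needed is about -149°, and the fingers will close tangentially.

```bash
cat > plan.py <<'E'
import numpy as np
from scipy.spatial.transform import Rotation as Ro
from station import bot
# way: list of (x,y,z,yaw_of_tool_y deg)
def go(way,dec=2):
    s=bot.get_state();p=s['position'];R=Ro.from_quat(np.roll(s['orientation'],-1))
    for t in way:
        Y=np.radians(t[3]);y=np.array([np.cos(Y),np.sin(Y),0]);z=np.array([0,0,-1.]);G=Ro.from_matrix(np.c_[np.cross(y,z),y,z])
        for k in range(30):
            e=R.inv().apply(np.array(t[:3])-p);r=(R.inv()*G).as_rotvec()
            if np.abs(e).max()<.0008 and np.abs(r).max()<.008: break
            f=min(1,.1/max(np.abs(e).max(),1e-9),.78/max(np.linalg.norm(r),1e-9))
            l=np.round(e*f*10,dec);q=np.round(r*f/1.5,dec+1)
            p=p+R.apply(l/10);R=R*Ro.from_rotvec(q*1.5)
            print('lin',l.tolist(),'rot',q.tolist(),'->',p.round(3),Ro.as_matrix(R)[:2,1].round(2))
        print('--')
    return p,R
E
python3 - <<'E'
from plan import *
go([(.529,.310,.20,47.2),(.529,.310,.033,47.2)])
E
```

```text
lin [0.91, -1.0, 0.03] rot [0.0, -0.0, -0.193] -> [ 0.313 -0.431  0.22 ] [ 0.68 -0.73]
lin [1.0, -0.6, 0.03] rot [0.0, 0.0, -0.166] -> [ 0.346 -0.319  0.217] [ 0.84 -0.55]
lin [1.0, -0.3, 0.03] rot [0.0, 0.0, -0.149] -> [ 0.375 -0.219  0.214] [ 0.94 -0.35]
lin [1.0, -0.07, 0.02] rot [0.0, 0.0, -0.143] -> [ 0.403 -0.123  0.212] [ 0.99 -0.14]
lin [1.0, 0.15, 0.03] rot [0.0, 0.0, -0.144] -> [ 0.432 -0.026  0.209] [1.   0.08]
lin [1.0, 0.38, 0.03] rot [0.0, 0.0, -0.152] -> [0.462 0.077 0.206] [0.95 0.3 ]
lin [1.0, 0.66, 0.03] rot [0.0, 0.0, -0.171] -> [0.495 0.192 0.203] [0.85 0.53]
lin [0.82, 0.92, 0.03] rot [0.0, 0.0, -0.175] -> [0.529 0.31  0.2  ] [0.68 0.73]
--
lin [-0.0, -0.0, 1.0] rot [0.0, 0.0, 0.0] -> [0.529 0.31  0.1  ] [0.68 0.73]
lin [-0.0, -0.0, 0.67] rot [0.0, 0.0, 0.0] -> [0.529 0.31  0.033] [0.68 0.73]
--
```

Call:
carry_out --rows '[{"jaw": -1, "linear": [0.3, -0.33, 0.01], "rot": [0, 0, -0.064]}, {"jaw": -1, "linear": [0.6, -0.66, 0.02], "rot": [0, 0, -0.128]}, {"jaw": -1, "linear": [0.91, -1.0, 0.03], "rot": [0, 0, -0.193]}, {"jaw": -1, "linear": [0.91, -1.0, 0.03], "rot": [0, 0, -0.193]}, {"jaw": -1, "linear": [0.91, -1.0, 0.03], "rot": [0, 0, -0.193]}]'

```text
time: 2.28
position: [0.3129, -0.4319, 0.22]
orientation: [0.001, 0.931, 0.364, -0.0]
contact_force: [0.3, -0.1, -0.5]
gripper_width: 1.002
finger_force: 0.0
```

Call:
carry_out --rows '[{"jaw": -1, "linear": [0.3, -0.2, 0.01], "rot": [0, 0, -0.05]}, {"jaw": -1, "linear": [0.6, -0.4, 0.02], "rot": [0, 0, -0.1]}, {"jaw": -1, "linear": [1.0, -0.6, 0.03], "rot": [0, 0, -0.166]}, {"jaw": -1, "linear": [1.0, -0.6, 0.03], "rot": [0, 0, -0.166]}, {"jaw": -1, "linear": [1.0, -0.6, 0.03], "rot": [0, 0, -0.166]}]'

```text
time: 2.9
position: [0.3455, -0.3208, 0.2169]
orientation: [0.001, 0.879, 0.476, -0.0]
contact_force: [0.2, -0.2, -0.0]
gripper_width: 0.999
finger_force: 0.0
```

Call:
carry_out --rows '[{"jaw": -1, "linear": [0.3, -0.1, 0.01], "rot": [0, 0, -0.05]}, {"jaw": -1, "linear": [0.6, -0.2, 0.02], "rot": [0, 0, -0.1]}, {"jaw": -1, "linear": [1.0, -0.3, 0.03], "rot": [0, 0, -0.149]}, {"jaw": -1, "linear": [1.0, -0.3, 0.03], "rot": [0, 0, -0.149]}, {"jaw": -1, "linear": [1.0, -0.3, 0.03], "rot": [0, 0, -0.149]}]'

```text
time: 3.52
position: [0.3749, -0.2207, 0.2138]
orientation: [0.0, 0.821, 0.571, -0.0]
contact_force: [-0.5, -0.8, -0.2]
gripper_width: 1.001
finger_force: 0.0
```

Call:
carry_out --rows '[{"jaw": -1, "linear": [0.3, -0.02, 0.01], "rot": [0, 0, -0.05]}, {"jaw": -1, "linear": [0.6, -0.04, 0.02], "rot": [0, 0, -0.1]}, {"jaw": -1, "linear": [1.0, -0.07, 0.02], "rot": [0, 0, -0.143]}, {"jaw": -1, "linear": [1.0, -0.07, 0.02], "rot": [0, 0, -0.143]}, {"jaw": -1, "linear": [1.0, -0.07, 0.02], "rot": [0, 0, -0.143]}]'

```text
time: 4.15
position: [0.403, -0.1244, 0.2117]
orientation: [0.0, 0.755, 0.656, -0.0]
contact_force: [-0.2, 0.5, -0.5]
gripper_width: 0.996
finger_force: 0.0
```

Call:
carry_out --rows '[{"jaw": -1, "linear": [0.3, 0.05, 0.01], "rot": [0, 0, -0.05]}, {"jaw": -1, "linear": [0.6, 0.1, 0.02], "rot": [0, 0, -0.1]}, {"jaw": -1, "linear": [1.0, 0.15, 0.03], "rot": [0, 0, -0.144]}, {"jaw": -1, "linear": [1.0, 0.15, 0.03], "rot": [0, 0, -0.144]}, {"jaw": -1, "linear": [1.0, 0.15, 0.03], "rot": [0, 0, -0.144]}]'

```text
time: 4.78
position: [0.4316, -0.0274, 0.2085]
orientation: [0.0, 0.68, 0.733, -0.0]
contact_force: [0.0, -1.1, -0.5]
gripper_width: 0.998
finger_force: 0.0
```

Call:
carry_out --rows '[{"jaw": -1, "linear": [0.3, 0.12, 0.01], "rot": [0, 0, -0.05]}, {"jaw": -1, "linear": [0.6, 0.24, 0.02], "rot": [0, 0, -0.1]}, {"jaw": -1, "linear": [1.0, 0.38, 0.03], "rot": [0, 0, -0.152]}, {"jaw": -1, "linear": [1.0, 0.38, 0.03], "rot": [0, 0, -0.152]}, {"jaw": -1, "linear": [1.0, 0.38, 0.03], "rot": [0, 0, -0.152]}]'

```text
time: 5.4
position: [0.4617, 0.0752, 0.2054]
orientation: [0.0, 0.592, 0.806, -0.0]
contact_force: [0.0, 0.0, 0.6]
gripper_width: 1.0
finger_force: 0.0
```

Call:
carry_out --rows '[{"jaw": -1, "linear": [0.3, 0.2, 0.01], "rot": [0, 0, -0.055]}, {"jaw": -1, "linear": [0.6, 0.4, 0.02], "rot": [0, 0, -0.11]}, {"jaw": -1, "linear": [1.0, 0.66, 0.03], "rot": [0, 0, -0.171]}, {"jaw": -1, "linear": [1.0, 0.66, 0.03], "rot": [0, 0, -0.171]}, {"jaw": -1, "linear": [1.0, 0.66, 0.03], "rot": [0, 0, -0.171]}]'

```text
time: 6.02
position: [0.4946, 0.1902, 0.2023]
orientation: [-0.0, 0.484, 0.875, -0.001]
contact_force: [0.5, -0.0, 0.9]
gripper_width: 1.001
finger_force: 0.0
```

Call:
carry_out --rows '[{"jaw": -1, "linear": [0.27, 0.3, 0.01], "rot": [0, 0, -0.06]}, {"jaw": -1, "linear": [0.54, 0.6, 0.02], "rot": [0, 0, -0.12]}, {"jaw": -1, "linear": [0.82, 0.92, 0.03], "rot": [0, 0, -0.175]}, {"jaw": -1, "linear": [0.82, 0.92, 0.03], "rot": [0, 0, -0.175]}, {"jaw": -1, "linear": [0.82, 0.92, 0.03], "rot": [0, 0, -0.175]}]'

```text
time: 6.65
position: [0.5288, 0.3084, 0.1994]
orientation: [-0.0, 0.366, 0.931, -0.001]
contact_force: [0.5, 0.7, -0.1]
gripper_width: 0.996
finger_force: 0.0
```

```bash
python3 - <<'E'
from plan import *
from h import snap
s=bot.get_state();print(s['time'],s['position'],s['joint_positions'].round(2))
snap('scene','above.png')
go([(.529,.310,.033,47.2)],3)
E
```

```text
6.65 [0.52879682 0.30837398 0.19938508] [ 0.4   0.21  1.59 -0.    1.35 -0.42]
lin [0.006, 0.009, 1.0] rot [-0.0004, 0.0001, -0.0008] -> [0.529 0.309 0.099] [0.68 0.73]
lin [0.004, 0.006, 0.665] rot [-0.0002, 0.0001, -0.0005] -> [0.529 0.31  0.033] [0.68 0.73]
--
```

View pics/above.png

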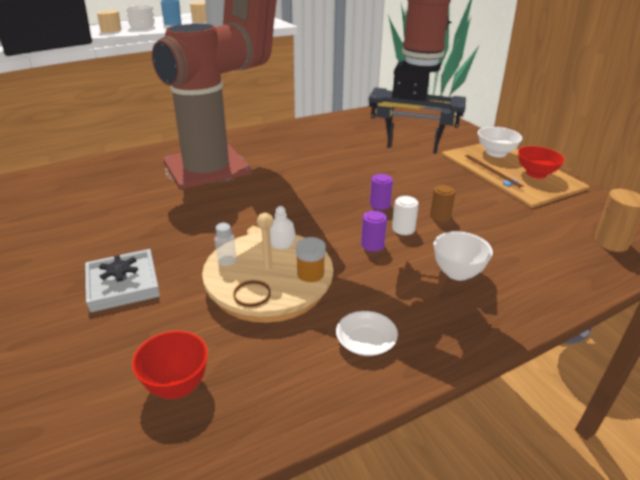

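The open gripper is above the white cup (405,215), with its long side along the closing line. The fingers clear the neighbouring cups, so I'm descending.

Call:
carry_out --rows '[{"jaw": -1, "linear": [0, 0, 0.3], "rot": [0, 0, 0]}, {"jaw": -1, "linear": [0, 0, 0.6], "rot": [0, 0, 0]}, {"jaw": -1, "linear": [0, 0, 0.9], "rot": [0, 0, 0]}, {"jaw": -1, "linear": [0, 0, 1.0], "rot": [0, 0, 0]}, {"jaw": -1, "linear": [0, 0, 1.0], "rot": [0, 0, 0]}]'

```text
time: 7.32
position: [0.5287, 0.3093, 0.0995]
orientation: [-0.0, 0.365, 0.931, -0.0]
contact_force: [0.3, 0.3, 0.4]
gripper_width: 0.998
finger_force: 0.0
```

Call:
carry_out --rows '[{"jaw": -1, "linear": [0, 0, 0.2], "rot": [0, 0, 0]}, {"jaw": -1, "linear": [0, 0, 0.4], "rot": [0, 0, 0]}, {"jaw": -1, "linear": [0, 0, 0.6], "rot": [0, 0, 0]}, {"jaw": -1, "linear": [0, 0, 0.67], "rot": [0, 0, 0]}, {"jaw": -1, "linear": [0, 0, 0.67], "rot": [0, 0, 0]}]'

```text
time: 7.95
position: [0.5281, 0.31, 0.0314]
orientation: [-0.001, 0.365, 0.931, -0.001]
contact_force: [0.6, 0.2, 0.6]
gripper_width: 1.0
finger_force: 0.0
```

Call:
carry_out --rows '[{"jaw": 1, "linear": [0, 0, 0], "rot": [0, 0, 0]}, {"jaw": 1, "linear": [0, 0, 0], "rot": [0, 0, 0]}, {"jaw": 1, "linear": [0, 0, 0], "rot": [0, 0, 0]}, {"jaw": 1, "linear": [0, 0, 0], "rot": [0, 0, 0]}, {"jaw": 1, "linear": [0, 0, 0], "rot": [0, 0, 0]}]' --force 30

```text
time: 8.57
position: [0.5289, 0.3103, 0.0328]
orientation: [0.0, 0.365, 0.931, 0.0]
contact_force: [0.1, -0.7, 1.9]
gripper_width: 0.579
finger_force: 30.0
```

```bash
python3 - <<'E'
from plan import *
s=bot.get_state();print(s['time'],s['position'],s['gripper_width']*87,s['finger_force'],s['contact_force'])
go([(.529,.310,.225,47.2),(.446,-.307,.205,47.2)],2)
E
```

```text
8.575 [0.52889171 0.31032192 0.03276791] 50.34800097689583 29.983249644806023 [ 0.11883358 -0.66949277  1.85706909]
lin [-0.0, -0.0, -1.0] rot [0.0, 0.0, 0.0] -> [0.529 0.31  0.133] [0.68 0.73]
lin [-0.0, -0.0, -0.92] rot [0.0, 0.0, 0.0] -> [0.529 0.31  0.225] [0.68 0.73]
--
lin [-0.7, -1.0, 0.04] rot [0.0, 0.0, 0.0] -> [0.512 0.189 0.221] [0.68 0.73]
lin [-0.7, -1.0, 0.04] rot [0.0, 0.0, 0.0] -> [0.496 0.068 0.217] [0.68 0.73]
lin [-0.71, -1.0, 0.04] rot [0.0, 0.0, 0.0] -> [ 0.48  -0.053  0.213] [0.68 0.73]
lin [-0.7, -1.0, 0.04] rot [0.0, 0.0, 0.0] -> [ 0.464 -0.174  0.209] [0.68 0.73]
lin [-0.71, -1.0, 0.03] rot [0.0, 0.0, 0.0] -> [ 0.448 -0.296  0.206] [0.68 0.73]
lin [-0.06, -0.09, 0.01] rot [0.0, 0.0, 0.0] -> [ 0.446 -0.306  0.205] [0.68 0.73]
--
```

Call:
carry_out --rows '[{"jaw": 1, "linear": [0, 0, -0.2], "rot": [0, 0, 0]}, {"jaw": 1, "linear": [0, 0, -0.4], "rot": [0, 0, 0]}, {"jaw": 1, "linear": [0, 0, -0.6], "rot": [0, 0, 0]}, {"jaw": 1, "linear": [0, 0, -0.8], "rot": [0, 0, 0]}, {"jaw": 1, "linear": [0, 0, -1.0], "rot": [0, 0, 0]}]'

```text
time: 9.2
position: [0.5289, 0.3103, 0.1344]
orientation: [0.0, 0.365, 0.931, 0.0]
contact_force: [0.4, 0.2, -1.9]
gripper_width: 0.58
finger_force: 30.0
```

Call:
carry_out --rows '[{"jaw": 1, "linear": [0, 0, -0.2], "rot": [0, 0, 0]}, {"jaw": 1, "linear": [0, 0, -0.4], "rot": [0, 0, 0]}, {"jaw": 1, "linear": [0, 0, -0.6], "rot": [0, 0, 0]}, {"jaw": 1, "linear": [0, 0, -0.8], "rot": [0, 0, 0]}, {"jaw": 1, "linear": [0, 0, -0.92], "rot": [0, 0, 0]}]'

```text
time: 9.82
position: [0.5293, 0.3105, 0.2264]
orientation: [0.001, 0.365, 0.931, 0.001]
contact_force: [0.9, -0.0, -2.0]
gripper_width: 0.581
finger_force: 30.0
```

Call:
carry_out --rows '[{"jaw": 1, "linear": [-0.14, -0.2, 0], "rot": [0, 0, 0]}, {"jaw": 1, "linear": [-0.28, -0.4, 0.01], "rot": [0, 0, 0]}, {"jaw": 1, "linear": [-0.42, -0.6, 0.02], "rot": [0, 0, 0]}, {"jaw": 1, "linear": [-0.56, -0.8, 0.03], "rot": [0, 0, 0]}, {"jaw": 1, "linear": [-0.7, -1.0, 0.04], "rot": [0, 0, 0]}]'

```text
time: 10.45
position: [0.512, 0.1885, 0.2205]
orientation: [-0.0, 0.365, 0.931, -0.0]
contact_force: [-0.4, -0.1, -1.8]
gripper_width: 0.581
finger_force: 30.0
```

Call:
carry_out --rows '[{"jaw": 1, "linear": [-0.14, -0.2, 0], "rot": [0, 0, 0]}, {"jaw": 1, "linear": [-0.28, -0.4, 0.01], "rot": [0, 0, 0]}, {"jaw": 1, "linear": [-0.42, -0.6, 0.02], "rot": [0, 0, 0]}, {"jaw": 1, "linear": [-0.56, -0.8, 0.03], "rot": [0, 0, 0]}, {"jaw": 1, "linear": [-0.7, -1.0, 0.04], "rot": [0, 0, 0]}]'

```text
time: 11.08
position: [0.4954, 0.0676, 0.2166]
orientation: [-0.0, 0.365, 0.931, -0.0]
contact_force: [0.5, -0.8, -1.3]
gripper_width: 0.578
finger_force: 30.0
```

Call:
carry_out --rows '[{"jaw": 1, "linear": [-0.14, -0.2, 0], "rot": [0, 0, 0]}, {"jaw": 1, "linear": [-0.28, -0.4, 0.01], "rot": [0, 0, 0]}, {"jaw": 1, "linear": [-0.42, -0.6, 0.02], "rot": [0, 0, 0]}, {"jaw": 1, "linear": [-0.56, -0.8, 0.03], "rot": [0, 0, 0]}, {"jaw": 1, "linear": [-0.71, -1.0, 0.04], "rot": [0, 0, 0]}]'

```text
time: 11.7
position: [0.4797, -0.054, 0.2126]
orientation: [-0.0, 0.365, 0.931, -0.0]
contact_force: [0.1, 0.5, -1.6]
gripper_width: 0.581
finger_force: 30.0
```

Call:
carry_out --rows '[{"jaw": 1, "linear": [-0.14, -0.2, 0], "rot": [0, 0, 0]}, {"jaw": 1, "linear": [-0.28, -0.4, 0.01], "rot": [0, 0, 0]}, {"jaw": 1, "linear": [-0.42, -0.6, 0.02], "rot": [0, 0, 0]}, {"jaw": 1, "linear": [-0.56, -0.8, 0.03], "rot": [0, 0, 0]}, {"jaw": 1, "linear": [-0.7, -1.0, 0.04], "rot": [0, 0, 0]}]'

```text
time: 12.32
position: [0.4632, -0.1749, 0.2086]
orientation: [-0.0, 0.365, 0.931, 0.0]
contact_force: [-0.2, -0.4, -1.0]
gripper_width: 0.584
finger_force: 30.0
```

Call:
carry_out --rows '[{"jaw": 1, "linear": [-0.2, -0.28, 0], "rot": [0, 0, 0]}, {"jaw": 1, "linear": [-0.4, -0.56, 0.01], "rot": [0, 0, 0]}, {"jaw": 1, "linear": [-0.6, -0.84, 0.02], "rot": [0, 0, 0]}, {"jaw": 1, "linear": [-0.76, -1.0, 0.03], "rot": [0, 0, 0]}, {"jaw": 1, "linear": [-0.76, -1.0, 0.03], "rot": [0, 0, 0]}]'

```text
time: 12.95
position: [0.4513, -0.3003, 0.2053]
orientation: [-0.0, 0.365, 0.931, 0.0]
contact_force: [0.1, 0.4, -1.2]
gripper_width: 0.575
finger_force: 30.0
```

```bash
python3 - <<'E'
from plan import *
from h import *
s=bot.get_state();print(s['time'],s['position'],s['gripper_width']*87,s['finger_force'],s['contact_force'])
for c in('scene','top'):
    p,d=snap(c,'pad_%s.png'%c); P=cloud(c,d)
    for r in bot.place_of(c,'cup'): 
        q=w(c,r['location'])
        if q[1]<0: print(c,r['score'],q.round(4))
    z=P[...,2]; hs=p.astype(int)
    m=near(P,s['position'][:2],.04)&(z>s['position'][2]-.031)&(z<s['position'][2]-.004)&(hs.min(2)>110)&(np.ptp(hs,axis=2)<40)
    if m.sum()>30: print(c,m.sum(),circ(P[m][:,:2],.026),P[m].min(0)[2])
go([(.446,-.307,.084,47.2),(.446,-.307,.063,47.2)],2)
E
```

```text
12.95 [ 0.45134128 -0.30025303  0.20534298] 50.008851381880966 29.98460414770051 [ 0.13022296  0.41441535 -1.22499554]
scene 393 [ 0.44971558 -0.30014313] 0.17436086331330286
top 0.69 [ 0.4528 -0.2949  0.174 ]
lin [-0.02, -0.09, 1.0] rot [0.0, -0.0, 0.001] -> [ 0.447 -0.306  0.105] [0.68 0.73]
lin [0.0, -0.01, 0.21] rot [0.0, -0.0, 0.0] -> [ 0.446 -0.307  0.084] [0.68 0.73]
--
lin [0.0, -0.0, 0.21] rot [0.0, -0.0, 0.0] -> [ 0.446 -0.307  0.063] [0.68 0.73]
--
```

View pics/pad_scene.png

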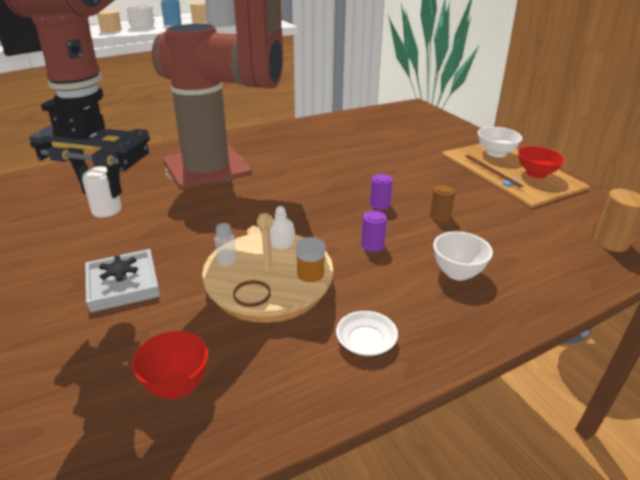

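The fingers hold the cup upright at about (103,192), near the rinser. TCP and cup centre agree within about 2 mm. Next I press it down onto the pad.

Call:
carry_out --rows '[{"jaw": 1, "linear": [-0.02, -0.1, 0.2], "rot": [0, 0, 0]}, {"jaw": 1, "linear": [-0.02, -0.1, 0.4], "rot": [0, 0, 0]}, {"jaw": 1, "linear": [-0.02, -0.1, 0.6], "rot": [0, 0, 0]}, {"jaw": 1, "linear": [-0.02, -0.1, 0.8], "rot": [0, 0, 0]}, {"jaw": 1, "linear": [-0.02, -0.1, 1.0], "rot": [0, 0, 0]}]' --force 40

```text
time: 13.78
position: [0.4465, -0.3069, 0.1052]
orientation: [0.0, 0.364, 0.931, 0.0]
contact_force: [-0.0, -0.4, -1.4]
gripper_width: 0.576
finger_force: 40.0
```

Call:
carry_out --rows '[{"jaw": 1, "linear": [0, 0, 0.2], "rot": [0, 0, 0]}, {"jaw": 1, "linear": [0, 0, 0.3], "rot": [0, 0, 0]}, {"jaw": 1, "linear": [0, 0, 0.35], "rot": [0, 0, 0]}, {"jaw": 1, "linear": [0, 0, 0.39], "rot": [0, 0, 0]}, {"jaw": 1, "linear": [0, 0, 0.39], "rot": [0, 0, 0]}]'

```text
time: 14.4
position: [0.4467, -0.308, 0.0674]
orientation: [0.001, 0.365, 0.931, 0.0]
contact_force: [-1.2, 2.8, 4.4]
gripper_width: 0.577
finger_force: 40.0
```

Call:
carry_out --rows '[{"jaw": 1, "linear": [0, 0, 0.02], "rot": [0, 0, 0]}, {"jaw": 1, "linear": [0, 0, 0.04], "rot": [0, 0, 0]}, {"jaw": 1, "linear": [0, 0, 0.04], "rot": [0, 0, 0]}, {"jaw": 1, "linear": [0, 0, 0.04], "rot": [0, 0, 0]}, {"jaw": 1, "linear": [0, 0, 0.04], "rot": [0, 0, 0]}]'

```text
time: 15.02
position: [0.4469, -0.3083, 0.0646]
orientation: [0.001, 0.365, 0.931, -0.0]
contact_force: [-3.0, 5.7, 12.6]
gripper_width: 0.577
finger_force: 40.0
```

```bash
python3 - <<'E'
from station import bot
s=bot.get_state();print(s['position'],s['contact_force'],s['torque'])
E
```

```text
[ 0.44691043 -0.30827426  0.06462011] [-3.04961041  5.65193143 12.55481825] [ 1.1031524   0.5255598  -0.04799383]
```

Call:
carry_out --rows '[{"jaw": 1, "linear": [0, 0, 0.02], "rot": [0, 0, 0]}, {"jaw": 1, "linear": [0, 0, 0.02], "rot": [0, 0, 0]}, {"jaw": 1, "linear": [0, 0, 0.02], "rot": [0, 0, 0]}, {"jaw": 1, "linear": [0, 0, 0.02], "rot": [0, 0, 0]}, {"jaw": 1, "linear": [0, 0, 0.02], "rot": [0, 0, 0]}]'

```text
time: 15.65
position: [0.4472, -0.3086, 0.0644]
orientation: [0.001, 0.364, 0.931, -0.0]
contact_force: [-6.9, 8.6, 24.1]
gripper_width: 0.576
finger_force: 40.0
```

```bash
python3 - <<'E'
from plan import *
s=bot.get_state();print(s['position'],s['contact_force'],s['torque'])
go([(.447,-.308,.2,47.2),(.637,-.1035,.22,47.2)])
E
```

```text
[ 0.44723384 -0.30855498  0.06440891] [-6.85610488  8.59302304 24.13107181] [1.76058855 1.20151127 0.00200736]
lin [0.0, 0.0, -1.0] rot [0.0, 0.001, 0.0] -> [ 0.447 -0.308  0.164] [0.68 0.73]
lin [0.0, 0.0, -0.36] rot [0.0, 0.0, 0.001] -> [ 0.447 -0.308  0.2  ] [0.68 0.73]
--
lin [0.0, 1.0, -0.07] rot [0.0, 0.0, -0.0] -> [ 0.515 -0.235  0.207] [0.68 0.73]
lin [0.0, 1.0, -0.07] rot [0.0, 0.0, -0.0] -> [ 0.583 -0.162  0.214] [0.68 0.73]
lin [0.0, 0.79, -0.06] rot [0.0, 0.0, -0.0] -> [ 0.637 -0.104  0.22 ] [0.68 0.73]
--
```

The pad is bottomed: 24 N with no further travel. Lifting and moving to the ring.

Call:
carry_out --rows '[{"jaw": 1, "linear": [0, 0, -0.2], "rot": [0, 0, 0]}, {"jaw": 1, "linear": [0, 0, -0.4], "rot": [0, 0, 0]}, {"jaw": 1, "linear": [0, 0, -0.6], "rot": [0, 0, 0]}, {"jaw": 1, "linear": [0, 0, -0.8], "rot": [0, 0, 0]}, {"jaw": 1, "linear": [0, 0, -1.0], "rot": [0, 0, 0]}]'

```text
time: 16.27
position: [0.4461, -0.3084, 0.1612]
orientation: [0.0, 0.365, 0.931, -0.0]
contact_force: [-0.1, -0.4, -1.3]
gripper_width: 0.579
finger_force: 40.0
```

Call:
carry_out --rows '[{"jaw": 1, "linear": [0, 0, -0.1], "rot": [0, 0, 0]}, {"jaw": 1, "linear": [0, 0, -0.2], "rot": [0, 0, 0]}, {"jaw": 1, "linear": [0, 0, -0.3], "rot": [0, 0, 0]}, {"jaw": 1, "linear": [0, 0, -0.4], "rot": [0, 0, 0]}, {"jaw": 1, "linear": [0, 0, -0.4], "rot": [0, 0, 0]}]'

```text
time: 16.9
position: [0.4466, -0.3084, 0.2016]
orientation: [0.001, 0.365, 0.931, -0.0]
contact_force: [-0.4, 0.1, -1.4]
gripper_width: 0.578
finger_force: 40.0
```

Call:
carry_out --rows '[{"jaw": 1, "linear": [0, 0.2, -0.01], "rot": [0, 0, 0]}, {"jaw": 1, "linear": [0, 0.4, -0.02], "rot": [0, 0, 0]}, {"jaw": 1, "linear": [0, 0.6, -0.03], "rot": [0, 0, 0]}, {"jaw": 1, "linear": [0, 0.8, -0.05], "rot": [0, 0, 0]}, {"jaw": 1, "linear": [0, 1.0, -0.07], "rot": [0, 0, 0]}]'

```text
time: 17.52
position: [0.5151, -0.2331, 0.2076]
orientation: [-0.0, 0.364, 0.931, 0.0]
contact_force: [0.8, 0.2, -1.6]
gripper_width: 0.58
finger_force: 40.0
```

Call:
carry_out --rows '[{"jaw": 1, "linear": [0, 0.2, -0.01], "rot": [0, 0, 0]}, {"jaw": 1, "linear": [0, 0.4, -0.02], "rot": [0, 0, 0]}, {"jaw": 1, "linear": [0, 0.6, -0.03], "rot": [0, 0, 0]}, {"jaw": 1, "linear": [0, 0.8, -0.05], "rot": [0, 0, 0]}, {"jaw": 1, "linear": [0, 1.0, -0.07], "rot": [0, 0, 0]}]'

```text
time: 18.15
position: [0.5828, -0.1601, 0.2147]
orientation: [0.0, 0.365, 0.931, -0.0]
contact_force: [-0.1, -0.5, -1.4]
gripper_width: 0.578
finger_force: 40.0
```

Call:
carry_out --rows '[{"jaw": 1, "linear": [0, 0.2, -0.01], "rot": [0, 0, 0]}, {"jaw": 1, "linear": [0, 0.4, -0.02], "rot": [0, 0, 0]}, {"jaw": 1, "linear": [0, 0.6, -0.03], "rot": [0, 0, 0]}, {"jaw": 1, "linear": [0, 0.79, -0.05], "rot": [0, 0, 0]}, {"jaw": 1, "linear": [0, 0.79, -0.05], "rot": [0, 0, 0]}]'

```text
time: 18.77
position: [0.6365, -0.1018, 0.2196]
orientation: [0.0, 0.364, 0.932, 0.0]
contact_force: [-0.8, 0.2, -2.0]
gripper_width: 0.582
finger_force: 40.0
```

```bash
python3 - <<'E'
from plan import *
from h import *
s=bot.get_state();print(s['time'],s['position'],s['gripper_width']*87,s['finger_force'],s['contact_force'])
for c in('scene','top'):
    p,d=snap(c,'ring_%s.png'%c); P=cloud(c,d)
    z=P[...,2]; hs=p.astype(int); tz=s['position'][2]
    m=near(P,s['position'][:2],.04)&(z>tz-.031)&(z<tz-.004)&(hs.min(2)>110)&(np.ptp(hs,axis=2)<40)
    if m.sum()>30: print(c,m.sum(),circ(P[m][:,:2],.026),P[m].min(0)[2])
    m=(d>0)&near(P,(.637,-.1035),.045)&(hs.max(2)<130)&(z>.035)&(z<.06)
    if m.sum()>50: print('ring',m.sum(),circ(P[m][:,:2],.032))
go([(.637,-.1035,.085,47.2)],3)
E
```

```text
18.775 [ 0.63648087 -0.10180071  0.2196413 ] 50.64803397479372 39.9814364565691 [-0.81414629  0.22602658 -1.95706579]
scene 450 [ 0.63515683 -0.10212916] 0.18900260967116322
ring 282 [ 0.63737766 -0.10372569]
lin [-0.011, 0.006, 1.0] rot [-0.0003, -0.0001, 0.0006] -> [ 0.637 -0.103  0.119] [0.68 0.73]
lin [-0.004, 0.001, 0.344] rot [-0.0001, -0.0001, 0.0002] -> [ 0.637 -0.104  0.085] [0.68 0.73]
--
```

View pics/ring_scene.png

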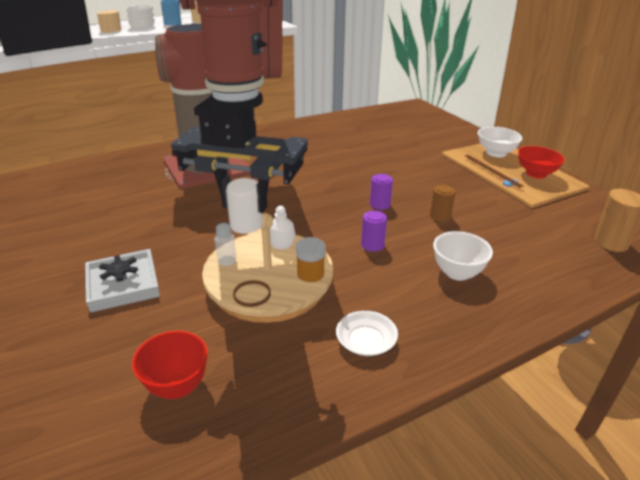

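The cup hangs above the ring at about (243,205), with the ring at (252,293) behind and below it in view. I apply a 2 mm outward correction and lower it.

Call:
carry_out --rows '[{"jaw": 1, "linear": [-0.02, 0, 0.2], "rot": [0, 0, 0]}, {"jaw": 1, "linear": [-0.02, 0, 0.4], "rot": [0, 0, 0]}, {"jaw": 1, "linear": [-0.02, 0, 0.6], "rot": [0, 0, 0]}, {"jaw": 1, "linear": [-0.02, 0, 0.8], "rot": [0, 0, 0]}, {"jaw": 1, "linear": [-0.02, 0, 1.0], "rot": [0, 0, 0]}]'

```text
time: 19.5
position: [0.6367, -0.1044, 0.1178]
orientation: [-0.0, 0.365, 0.931, -0.0]
contact_force: [0.0, -0.0, -1.0]
gripper_width: 0.578
finger_force: 40.0
```

Call:
carry_out --rows '[{"jaw": 1, "linear": [0, 0, 0.1], "rot": [0, 0, 0]}, {"jaw": 1, "linear": [0, 0, 0.2], "rot": [0, 0, 0]}, {"jaw": 1, "linear": [0, 0, 0.28], "rot": [0, 0, 0]}, {"jaw": 1, "linear": [0, 0, 0.28], "rot": [0, 0, 0]}, {"jaw": 1, "linear": [0, 0, 0.28], "rot": [0, 0, 0]}]'

```text
time: 20.12
position: [0.6374, -0.1046, 0.0922]
orientation: [0.0, 0.365, 0.931, 0.0]
contact_force: [0.1, -0.4, -1.9]
gripper_width: 0.581
finger_force: 40.0
```

```bash
python3 - <<'E'
from plan import *
from h import *
s=bot.get_state();print(s['time'],s['position'],s['contact_force'])
for c in('scene','top'):
    p,d=snap(c); P=cloud(c,d)
    if c=='scene': cv2.imwrite('pics/low.png',cv2.resize(p[170:330,160:370,::-1],(787,600)))
    z=P[...,2]; hs=p.astype(int); tz=s['position'][2]
    m=near(P,s['position'][:2],.04)&(z>tz-.025)&(z<tz-.002)&(hs.min(2)>110)&(np.ptp(hs,axis=2)<40)
    if m.sum()>30: print(c,m.sum(),circ(P[m][:,:2],.026),P[m].min(0)[2])
    m=(d>0)&near(P,(.637,-.1035),.045)&(hs.max(2)<130)&(z>.035)&(z<.055)
    if m.sum()>50: print('ring',m.sum(),circ(P[m][:,:2],.032))
E
```

```text
20.125 [ 0.63743576 -0.1045505   0.09216781] [ 0.11134332 -0.39504219 -1.90861778]
scene 305 [ 0.63523471 -0.10463172] 0.06716781827089147
ring 157 [ 0.63708743 -0.10367565]
```

View pics/low.png

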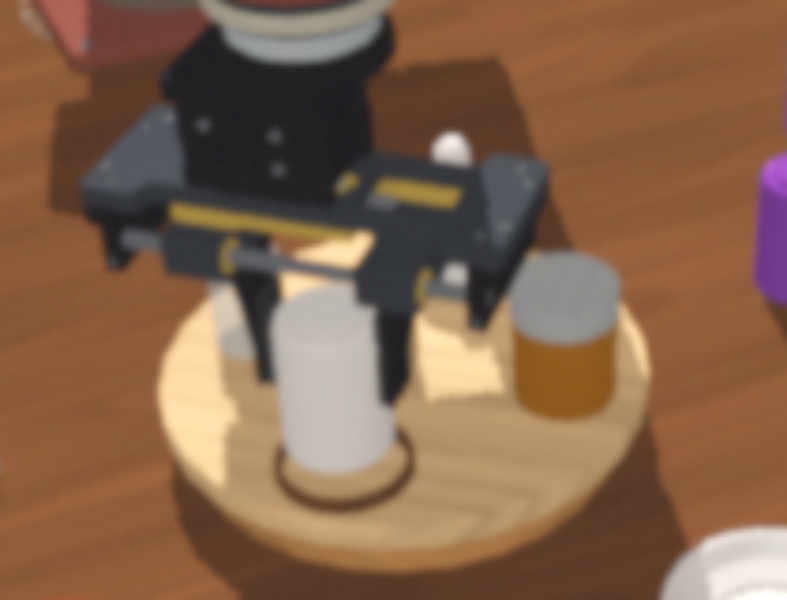

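The rim is just above the ring and about 2 mm to the left in the picture (cup bottom x≈336 in the crop, ring centre x≈344). I shift +2 mm along tool y and seat it.

Call:
carry_out --rows '[{"jaw": 1, "linear": [0, 0.02, 0], "rot": [0, 0, 0]}, {"jaw": 1, "linear": [0, 0.02, 0.05], "rot": [0, 0, 0]}, {"jaw": 1, "linear": [0, 0.02, 0.09], "rot": [0, 0, 0]}, {"jaw": 1, "linear": [0, 0.02, 0.13], "rot": [0, 0, 0]}, {"jaw": 1, "linear": [0, 0.02, 0.15], "rot": [0, 0, 0]}]'

```text
time: 20.85
position: [0.638, -0.1029, 0.0759]
orientation: [-0.0, 0.365, 0.931, -0.0]
contact_force: [-0.2, -0.1, -2.5]
gripper_width: 0.578
finger_force: 40.0
```

Call:
carry_out --rows '[{"jaw": 1, "linear": [0, 0, 0.01], "rot": [0, 0, 0]}, {"jaw": 1, "linear": [0, 0, 0.02], "rot": [0, 0, 0]}, {"jaw": 1, "linear": [0, 0, 0.03], "rot": [0, 0, 0]}, {"jaw": 1, "linear": [0, 0, 0.04], "rot": [0, 0, 0]}, {"jaw": 1, "linear": [0, 0, 0.04], "rot": [0, 0, 0]}]'

```text
time: 21.48
position: [0.6385, -0.103, 0.0728]
orientation: [0.0, 0.365, 0.931, 0.0]
contact_force: [-0.4, 0.6, 0.4]
gripper_width: 0.579
finger_force: 40.0
```

Seated: TCP z 0.073 puts the rim at 40 mm, with no side force. Now I work out the arc.

```bash
python3 - <<'E'
from plan import *
s=bot.get_state();p=s['position'];R=Ro.from_quat(np.roll(s['orientation'],-1))
c=R.inv().apply(np.array([.575,-.046,p[2]])-p);print(p,c)
a=np.radians(149.2/5)
for k in range(1,6):
    r=np.array([0,0,a*k/5]);print((10*(c-Ro.from_rotvec(r).apply(c))).round(3),(r/1.5).round(4))
E
```

```text
[ 0.63851846 -0.10296536  0.07281682] [ 8.53109610e-02 -1.29844746e-03 -2.59763420e-05]
[ 0.003 -0.089  0.   ] [0.     0.     0.0694]
[ 0.016 -0.177  0.   ] [0.     0.     0.1389]
[ 0.037 -0.263  0.   ] [0.     0.     0.2083]
[ 0.068 -0.346  0.   ] [0.     0.     0.2778]
[ 0.107 -0.426 -0.   ] [0.     0.     0.3472]
```

Call:
carry_out --rows '[{"jaw": 1, "linear": [0.003, -0.089, 0], "rot": [0, 0, 0.069]}, {"jaw": 1, "linear": [0.016, -0.177, 0], "rot": [0, 0, 0.139]}, {"jaw": 1, "linear": [0.037, -0.263, 0], "rot": [0, 0, 0.208]}, {"jaw": 1, "linear": [0.068, -0.346, 0], "rot": [0, 0, 0.278]}, {"jaw": 1, "linear": [0.107, -0.426, 0], "rot": [0, 0, 0.347]}]'

```text
time: 22.1
position: [0.6017, -0.1271, 0.0728]
orientation: [0.0, 0.593, 0.805, 0.0]
contact_force: [-0.2, 0.9, 0.1]
gripper_width: 0.577
finger_force: 40.0
```

```bash
python3 - <<'E'
from h import *
s=bot.get_state();print(s['time'],s['position'],s['contact_force'],s['torque'],s['joint_positions'].round(2))
p,d=snap('scene');cv2.imwrite('pics/turn1.png',cv2.resize(p[150:330,150:390,::-1],(800,600)))
E
```

```text
22.1 [ 0.60169007 -0.12710595  0.07282052] [-0.16039802  0.89020132  0.09624626] [ 0.19375654 -0.18727405 -0.01787934] [-0.34  0.34  1.67  0.    1.12 -0.64]
```

View pics/turn1.png

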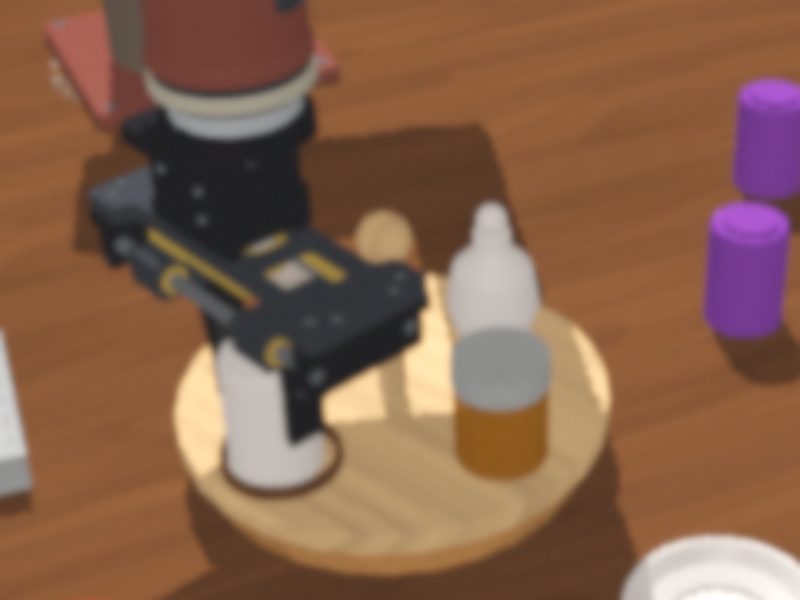

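The cup at crop (273,430) sits in the ring against its leading wall, and the platter turns with it. Continuing with the remaining arcs.

Call:
carry_out --rows '[{"jaw": 1, "linear": [0.003, -0.089, 0], "rot": [0, 0, 0.069]}, {"jaw": 1, "linear": [0.016, -0.177, 0], "rot": [0, 0, 0.139]}, {"jaw": 1, "linear": [0.037, -0.263, 0], "rot": [0, 0, 0.208]}, {"jaw": 1, "linear": [0.068, -0.346, 0], "rot": [0, 0, 0.278]}, {"jaw": 1, "linear": [0.107, -0.426, 0], "rot": [0, 0, 0.347]}]'

```text
time: 22.78
position: [0.5579, -0.1297, 0.0728]
orientation: [0.0, 0.78, 0.626, 0.0]
contact_force: [0.9, 0.4, -0.9]
gripper_width: 0.578
finger_force: 40.0
```

Call:
carry_out --rows '[{"jaw": 1, "linear": [0.003, -0.089, 0], "rot": [0, 0, 0.069]}, {"jaw": 1, "linear": [0.016, -0.177, 0], "rot": [0, 0, 0.139]}, {"jaw": 1, "linear": [0.037, -0.263, 0], "rot": [0, 0, 0.208]}, {"jaw": 1, "linear": [0.068, -0.346, 0], "rot": [0, 0, 0.278]}, {"jaw": 1, "linear": [0.107, -0.426, 0], "rot": [0, 0, 0.347]}]'

```text
time: 23.4
position: [0.5185, -0.11, 0.0728]
orientation: [0.0, 0.915, 0.404, 0.0]
contact_force: [0.6, 0.7, -0.4]
gripper_width: 0.582
finger_force: 40.0
```

Call:
carry_out --rows '[{"jaw": 1, "linear": [0.003, -0.089, 0], "rot": [0, 0, 0.069]}, {"jaw": 1, "linear": [0.016, -0.177, 0], "rot": [0, 0, 0.139]}, {"jaw": 1, "linear": [0.037, -0.263, 0], "rot": [0, 0, 0.208]}, {"jaw": 1, "linear": [0.068, -0.346, 0], "rot": [0, 0, 0.278]}, {"jaw": 1, "linear": [0.107, -0.426, 0], "rot": [0, 0, 0.347]}]'

```text
time: 24.02
position: [0.4942, -0.0733, 0.0728]
orientation: [0.0, 0.988, 0.155, 0.0]
contact_force: [-0.3, -0.6, -0.9]
gripper_width: 0.576
finger_force: 40.0
```

Call:
carry_out --rows '[{"jaw": 1, "linear": [0.003, -0.089, 0], "rot": [0, 0, 0.069]}, {"jaw": 1, "linear": [0.014, -0.167, 0], "rot": [0, 0, 0.13]}, {"jaw": 1, "linear": [0.033, -0.245, 0], "rot": [0, 0, 0.195]}, {"jaw": 1, "linear": [0.06, -0.32, 0], "rot": [0, 0, 0.257]}, {"jaw": 1, "linear": [0.107, -0.426, 0], "rot": [0, 0, 0.347]}]'

```text
time: 24.65
position: [0.4913, -0.0296, 0.0728]
orientation: [0.0, 0.995, -0.105, 0.0]
contact_force: [-0.1, -1.1, -1.7]
gripper_width: 0.584
finger_force: 40.0
```

```bash
python3 - <<'E'
from h import *
s=bot.get_state();print(s['time'],s['position'],s['contact_force'],s['torque'],s['joint_positions'].round(2))
for c in('scene','top'):
    p,d=snap(c,'fin_%s.png'%c)
    print(c,[(t,round(r['score'],2),w(c,r['location']).round(3).tolist()) for t in('cup','place','front','pad_top') for r in bot.place_of(c,t)[:5]])
    if c=='top':cv2.imwrite('pics/fin.png',cv2.resize(p[180:345,290:510,::-1],(800,600),interpolation=2))
E
```

```text
24.65 [ 0.49129468 -0.02955366  0.07277656] [-0.05373882 -1.13200968 -1.66223228] [-0.11366335 -0.0219196  -0.01521629] [-0.22  0.07  2.   -0.    1.08  1.56]
scene [('cup', 0.92, [0.523, 0.426, 0.002]), ('cup', 0.82, [0.493, -0.029, 0.04]), ('cup', 0.82, [0.551, 0.209, 0.001]), ('cup', 0.63, [0.412, 0.317, 0.003]), ('place', 0.7, [0.49, -0.034, 0.044]), ('front', 0.84, [0.49, -0.028, 0.041]), ('pad_top', 0.6, [0.44, -0.308, 0.045])]
top [('cup', 0.89, [0.52, 0.422, -0.002]), ('cup', 0.87, [0.412, 0.321, 0.003]), ('cup', 0.66, [0.555, 0.215, -0.002]), ('cup', 0.64, [0.57, -0.049, 0.025]), ('place', 0.22, [0.447, -0.31, 0.043]), ('pad_top', 0.73, [0.449, -0.308, 0.047])]
```

View pics/fin.png

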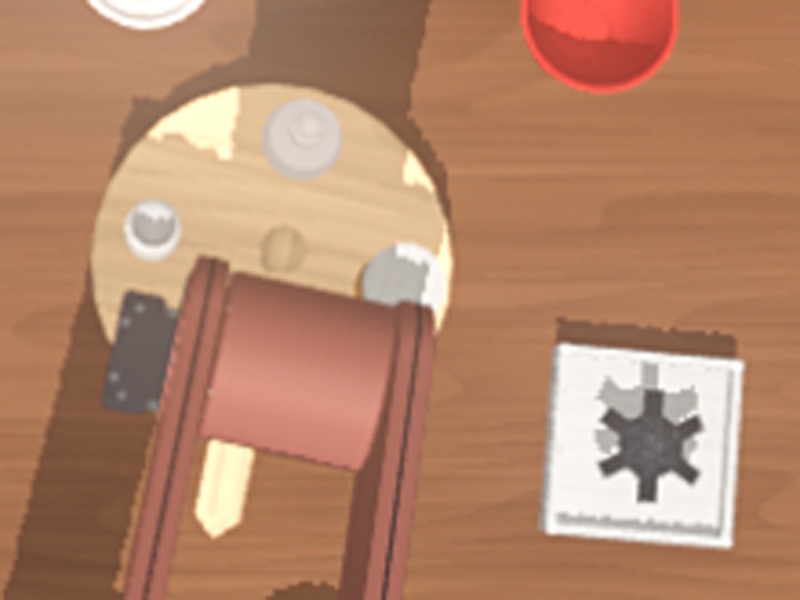

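The cup stands near the nib line; the nib is visible at crop (220,490). I check the platter's angle from the jars: the bottle opposite the place at crop (302,138), and the side jar at (152,229).

```bash
python3 - <<'E'
from h import *
s=bot.get_state();print(s['position'])
A=np.array([.575,-.046])
for c in('scene','top'):
    p,d=snap(c);P=cloud(c,d);z=P[...,2]
    for ang,n in((-13,'opp'),(77,'side+'),(-103,'side-')):
        k=A+.085*np.array([np.cos(np.radians(ang)),np.sin(np.radians(ang))])
        for lo in(.055,.085,.105):
            m=(d>0)&near(P,k,.036)&(z>lo)&(z<.131)
            if m.sum()<40: continue
            q=P[m][:,:2];zz=P[m][:,2];x=circ(q)
            t=q[zz>zz.max()-.006].mean(0)
            f=lambda v:(np.degrees(np.arctan2(*(v[:2]-A)[::-1])).round(1),np.hypot(*(v[:2]-A)).round(4))
            print(c,n,lo,m.sum(),'circ',f(x),x[2].round(3),'mean',f(q.mean(0)),'top',f(t),zz.max().round(3))
    hs=p.astype(int); m=(d>0)&near(P,(.492,-.03),.05)&(hs.max(2)<120)&(z>.04)&(z<.052)
    print('ring',m.sum(), circ(P[m][:,:2],.033) if m.sum()>20 else '')
    if c=='scene':cv2.imwrite('pics/fs.png',cv2.resize(p[150:330,150:390,::-1],(800,600),interpolation=2))
E
```

```text
[ 0.49141018 -0.02984654  0.07277779]
scene opp 0.055 915 circ (np.float64(-14.7), np.float64(0.0962)) 0.014 mean (np.float64(-14.8), np.float64(0.0971)) top (np.float64(-13.7), np.float64(0.0866)) 0.128
scene opp 0.085 491 circ (np.float64(-14.7), np.float64(0.0948)) 0.01 mean (np.float64(-14.5), np.float64(0.0926)) top (np.float64(-13.7), np.float64(0.0866)) 0.128
scene opp 0.105 148 circ (np.float64(-13.8), np.float64(0.0856)) 0.007 mean (np.float64(-14.0), np.float64(0.0889)) top (np.float64(-13.7), np.float64(0.0866)) 0.128
scene side+ 0.055 629 circ (np.float64(75.0), np.float64(0.0837)) 0.014 mean (np.float64(69.8), np.float64(0.0826)) top (np.float64(75.8), np.float64(0.0841)) 0.123
scene side+ 0.085 377 circ (np.float64(75.5), np.float64(0.0837)) 0.012 mean (np.float64(71.2), np.float64(0.0828)) top (np.float64(75.8), np.float64(0.0841)) 0.123
scene side+ 0.105 177 circ (np.float64(75.8), np.float64(0.0839)) 0.011 mean (np.float64(73.3), np.float64(0.0832)) top (np.float64(75.8), np.float64(0.0841)) 0.123
scene side- 0.055 991 circ (np.float64(-102.2), np.float64(0.0854)) 0.
[... 1262 characters left out ...]
np.float64(0.0843)) 0.127
top side+ 0.105 107 circ (np.float64(77.7), np.float64(0.0853)) 0.01 mean (np.float64(77.7), np.float64(0.0853)) top (np.float64(76.9), np.float64(0.0843)) 0.127
top side- 0.055 322 circ (np.float64(-100.5), np.float64(0.0823)) 0.017 mean (np.float64(-100.4), np.float64(0.0825)) top (np.float64(-100.7), np.float64(0.0833)) 0.113
top side- 0.085 312 circ (np.float64(-100.3), np.float64(0.0831)) 0.017 mean (np.float64(-100.2), np.float64(0.0832)) top (np.float64(-100.7), np.float64(0.0833)) 0.113
top side- 0.105 223 circ (np.float64(-99.4), np.float64(0.0829)) 0.017 mean (np.float64(-100.8), np.float64(0.0826)) top (np.float64(-100.7), np.float64(0.0833)) 0.113
ring 0
```

View pics/fs.png

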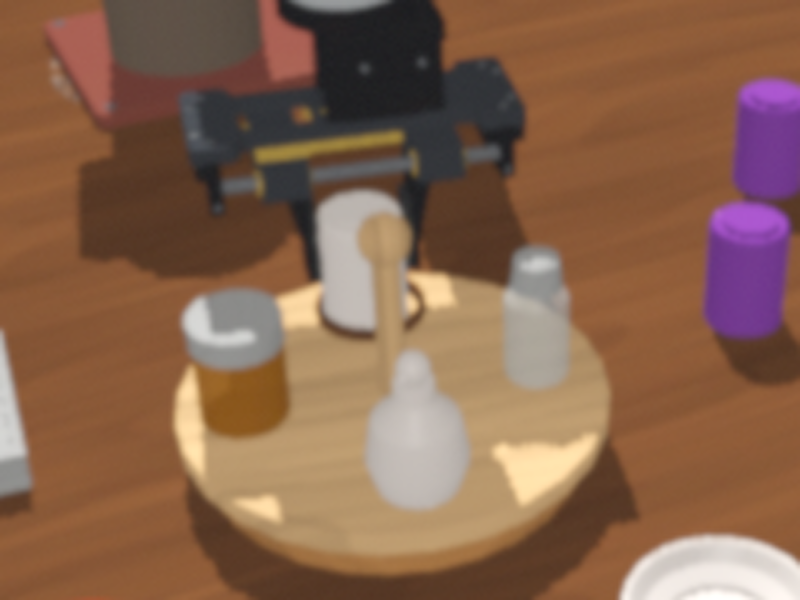

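Platter angle from jars and ring is about 167.2° against the nib at 168.3°, so the place is about 2 mm from the front point. The cup is about 3 mm from the ring centre. I press 1 mm down for a firm hold and let it settle.

Call:
carry_out --rows '[{"jaw": 1, "linear": [0, 0, 0.01], "rot": [0, 0, 0]}, {"jaw": 1, "linear": [0, 0, 0.01], "rot": [0, 0, 0]}, {"jaw": 1, "linear": [0, 0, 0.01], "rot": [0, 0, 0]}, {"jaw": 1, "linear": [0, 0, 0.01], "rot": [0, 0, 0]}, {"jaw": 1, "linear": [0, 0, 0.01], "rot": [0, 0, 0]}]'

```text
time: 25.88
position: [0.4916, -0.0298, 0.0726]
orientation: [0.0, 0.995, -0.103, 0.0]
contact_force: [-2.3, 0.8, 7.5]
gripper_width: 0.581
finger_force: 40.0
```

```bash
python3 - <<'E'
from h import *
s=bot.get_state();print(s['time'],s['position'],s['contact_force'],s['finger_force'])
for c in('scene',):
    p,d=snap(c);P=cloud(c,d);z=P[...,2];hs=p.astype(int)
    m=(d>0)&near(P,(.492,-.03),.05)&(hs.max(2)<120)&(z>.04)&(z<.052); print(circ(P[m][:,:2],.033))
    print([w(c,r['location']).round(3).tolist() for t in('cup','place','front') for r in bot.place_of(c,t)])
print(bot.close_job())
E
```

```text
25.875 [ 0.49156826 -0.02983049  0.0726456 ] [-2.27592053  0.78418545  7.5480995 ] 39.97587144679983
[ 0.49111142 -0.02642685]
[[0.496, -0.028, 0.039], [0.523, 0.426, -0.002], [0.411, 0.321, 0.003], [0.551, 0.209, 0.001], [0.49, -0.029, 0.04], [0.49, -0.026, 0.04]]
the job is handed in; nothing more can be done
None
```

I pressed the cup's rim on the rinser pad until it bottomed out, seated the cup in the ring, turned it to within about 2–3 mm of the front point by camera measurement, and handed the job in with the fingers still gripping it; no verdict came back.

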